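Shut the loose parts jar on the watch bench

TASK

The low, wide parts jar on the watch bench has been left with its cap loose: screw its cap fully shut, clockwise until it stops, to keep dust off the wheels inside. The middle-sized and the tall, narrow jar are still in use, so leave their caps open.

Things in the scene. Friction and masses are not known exactly. Their poses are not given: they have to be found in the camera images.
- low_cap (a joint): captive cap of the low, wide glass jar (74 mm across, 94 mm high to the top of its grip bar; fixed to the bench). Rad: 0 = fully shut, hard stop; grows as it is unscrewed, counter-clockwise from above, to a stop at 1.4; starts 0.9 to 1.3. Turns about the upright axis without rising; friction about 0.08 N m; stays where left.
- low_grip (a point): grip point of that cap: on its axis, 88 mm above the bench, 6 mm below the top of the black upright bar (50 long, 14 thick, 30 high, mm) that crosses the aluminium cap disc (68 mm across, top 64 mm above the bench). Turns with the cap: z up, x along the bar, y across its thickness. Fully shut, the bar lines up with two black lugs on the jar's neck.
- mid_cap (a joint): captive cap of the middle-sized jar, same make, in use: 0 = shut (bar in line with the two lugs), grows counter-clockwise from above to a stop at 1.4 rad; starts 0.9 to 1.3, counts as open above 0.7. Jar 54 mm across, 116 mm high to the top of the bar; bar 44 mm long. Stands 140 mm or more from the other jars.
- tall_cap (a joint): captive cap of the tall, narrow jar, same make, in use: 0 = shut (bar in line with the two lugs), grows counter-clockwise from above to a stop at 1.4 rad; starts 0.9 to 1.3, counts as open above 0.7. Jar 42 mm across, 140 mm high to the top of the bar; bar 38 mm long. Stands 140 mm or more from the other jars.

How it is judged:
By the outcome, as a careful person would: the job done as asked, in the order asked, and still so for the second after the job is handed in, with the robot touching nothing.
It also fails if it takes over 32 s, if anything falls off the work surface, if the arm or the gripper's body presses on something with over 40 N, if the wrist force passes 120 N, or if a joint passes its speed limit or range.

ROBOT

A 6-joint arm with a two-finger parallel gripper is mounted at the origin on the work surface. World frame = base frame: x ahead of the robot, y to its left, z up, the work surface at z = 0. Lengths are in m, angles in rad, forces in N, time in s.
With the tool pointing down it reaches from about 0.3 to 0.775 m from the base axis. Payload 14.6 kg.
Tool frame: the origin (TCP) lies at the very end of the fingers, on their centre line; the grasp point (between the pads) lies 19 mm behind it; y points along the fingers, z is the direction in which the jaws open and shut, and the axes are right-handed (so a half turn about y gives the same grasp; the last joint's range is limited). The gripper opens to 94 mm and grips with 3 to 60 N. Pads are 16 mm wide; open, the fingers measure 119 mm over their backs; the gripper's body (75 mm by 177 mm) begins 78 mm behind the grasp point.
Start: joints at [-1.235, 0.3, 1.521, -0, 1.321, -0.067], TCP at [0.216, -0.506, 0.205] pointing down, gripper open.
Joint ranges: [-3.03, 3.03], [-0.79, 2.21], [0.23, 2.52], [-1.04, 4.18], [0, 3.07], [-2.55, 2.55]. Speed limits (rad/s): [2.22, 2.22, 2.57, 3.14, 3.14, 3.14].

INTERFACE

Orientations are given as [roll, pitch, yaw] about the fixed x, y, z axes, in that order (R = Rz(yaw) Ry(pitch) Rx(roll)).
In Python, from station import get_obs, camera, job gives the robot as it stands.
- The arm moves only by the tool step_arm, never from a script. Its argument "targets" is a list of rows, each a list of 6 numbers: the shift along the tool's x, y, z in mm, then the turn, a rotation vector about the tool's x, y, z in degrees. In form: [[dx, dy, dz, rx, ry, rz], ...]. A call has 1 to 12 rows; each row shifts and turns the commanded pose from where the row before left it, along the tool's axes as they then stand; what a row does not reach is not made up. A row lasts 1/8 s, in which the tool goes at most 62.5 mm and 10.7 degrees, less where a joint would pass 70% of its speed; a pose out of reach is approached as far as the arm can. A call is refused whole if a number of a shift passes 62.5 or a number of a turn 10.7, either way. A call with a gripper value outside its range is refused whole. "gripper" is the opening, from -1 (shut) to 1 (fully open), set as the call begins (left out, the last holds). The fingers move at their own pace and stop on an object; "squeeze" is the grip in N (left out, the last holds). Time passes only in rows, so rows that do not move let the fingers close. It gives the time, the measured TCP pose, the force and the opening at its end, in the units of the state.
- get_obs(): the state, without advancing time (a new reading comes with each control period).
- camera(name): name is "scene" or "top"; returns a dict with "pixels" (480x640x3 uint8, red, green, blue), "intrinsics" (3x3 intrinsics, pixels), "R" (3x3) and "t" (3): a world point X has camera coordinates R X + t. Camera axes: x right, y down, z forward; pixel columns grow to the right and rows downward; lengths in m; the calibration is good to about 2 mm. A picture is of the moment at which its call begins. There is no depth.
- job.hand_in(): hands the job in, once; it reports no verdict.
The state is a dict: "time_s": time; "qpos": joint angles; "joint_vel": joint speeds; "tau": joint torques, N m; "ee_pos": TCP position; "eef_rot": TCP orientation; "force": force on the tool from outside, world axes, zero at the start; "moment": the same for the moment, N m; "grip_width": finger opening in m.
Only numpy, scipy, OpenCV 4.12 (cv2) and the standard library are available. Lean on these libraries where they do the work, as an engineer would, in place of code of your own. Each camera call takes 0.05 s, during which the arm holds its last target.

## Working session

There is one attempt and no reset: what is moved stays moved. The work goes in short steps, Python scripts to look and compute and a tool call to move; the robot and the scene stay as the last step left them, time stands still between calls to the robot, and variables do not carry over. Pictures are saved under pics/ and viewed, and the job is handed in when it is done.

Besides the shell and the picture viewer there is one more tool, called after ">>>" as name(argument=value, ...), one argument or row to a line, values as JSON. step_arm: Moves the arm, as the interface text tells. Its arguments: {"type":"object","properties":{"targets":{"type":"array","items":{"type":"array","items":{"type":"number"}}},"gripper":{"type":"number"},"squeeze":{"type":"number"}},"required":["targets"]}

```bash
ls; mkdir -p pics; python3 - <<'E'
from station import get_obs,camera
import cv2,pickle
o=get_obs();print(o)
for n in("scene","top"):
    c=camera(n);pickle.dump(c,open(f'pics/{n}0.pkl','wb'));cv2.imwrite(f'pics/{n}0.png',c['pixels'][:,:,::-1]);print(n,c['intrinsics'],c['R'],c['t'])
E
```

```text
pics
{'time_s': 0.0, 'qpos': array([-1.23458788e+00,  3.00478060e-01,  1.52156770e+00, -1.04164427e-05,
        1.32068703e+00, -6.65873921e-02]), 'joint_vel': array([ 0.00012295, -0.00065362,  0.00118708,  0.00053976,  0.00042813,
       -0.00094432]), 'tau': array([ 1.62200326e-03, -5.31812596e+01, -3.52739310e+01,  7.08523672e-02,
        2.44183140e-02, -1.23722170e-04]), 'ee_pos': array([ 0.21551264, -0.50574163,  0.20488817]), 'eef_rot': array([-1.57193461e+00,  6.57954556e-05, -2.73879427e+00]), 'force': array([ 0.65213569, -0.21582058,  0.34820712]), 'moment': array([ 0.02947837,  0.02740775, -0.03088618]), 'grip_width': 0.09393639860901863}
scene [[444.65476401   0.         315.87231628]
 [  0.         444.65476401 239.32560075]
 [  0.           0.           1.        ]] [[-0.60463347  0.79635556 -0.01536815]
 [ 0.49310172  0.35909595 -0.79240192]
 [-0.62551503 -0.48669078 -0.60980573]] [ 0.33717895 -0.1708631   1.12687094]
top [[568.36167689   0.         310.09221125]
 [  0.         568.36167689 242.46037302]
 [  0.           0.           1.        ]] [[-0.16136604 -0.98689154  0.00246824]
 [-0.96571965  0.15738794 -0.20643301]
 [ 0.20333852 -0.0356949  -0.97845762]] [0.08005261 0.5390132  0.9732168 ]
```

View pics/scene0.png

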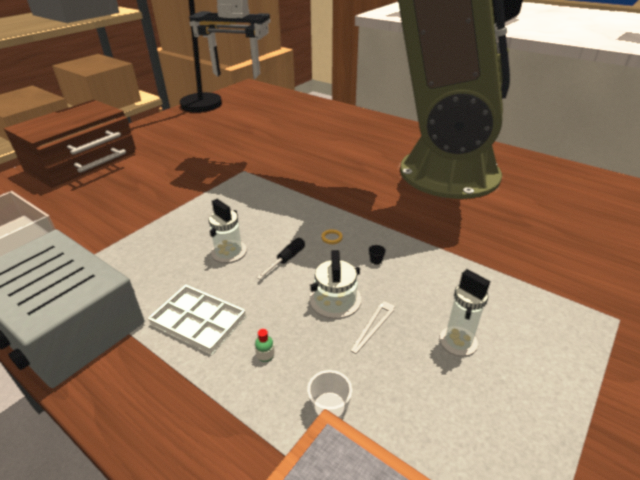

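View pics/top0.png

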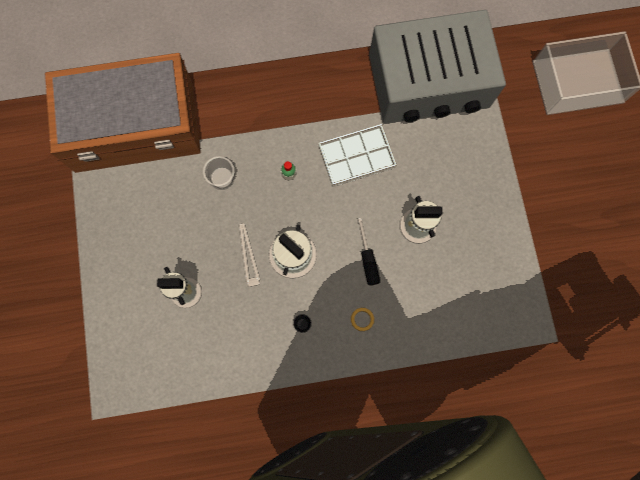

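The low, wide jar is the centre one, at about (293,250) in top and (335,280) in scene. I'll enlarge both.

```bash
python3 - <<'E'
import cv2
a=cv2.imread('pics/top0.png')[210:290,250:340];cv2.imwrite('pics/topc.png',cv2.resize(a,None,fx=7,fy=7,interpolation=cv2.INTER_CUBIC))
a=cv2.imread('pics/scene0.png')[240:330,290:380];cv2.imwrite('pics/scenec.png',cv2.resize(a,None,fx=6,fy=6,interpolation=cv2.INTER_CUBIC))
E
```

```text
(no output)
```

View pics/topc.png

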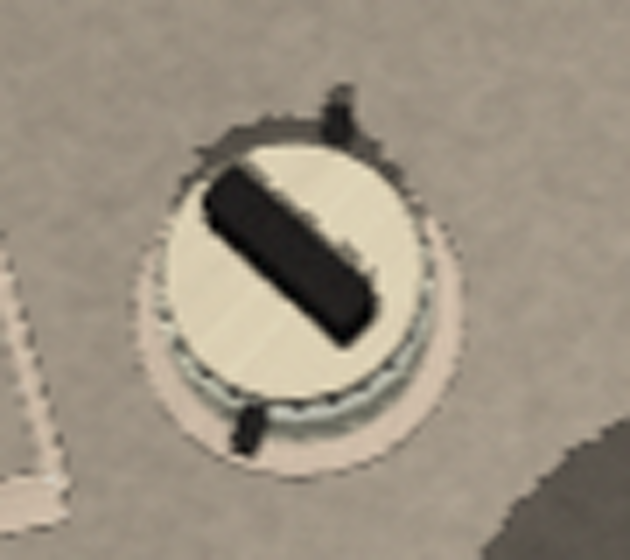

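View pics/scenec.png

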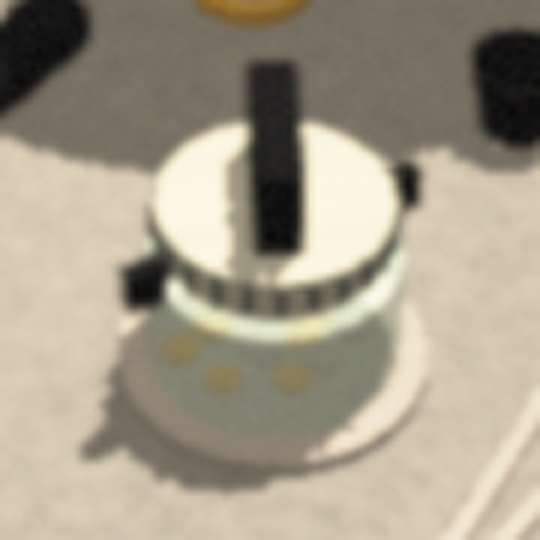

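```bash
cat > h.py <<'E'
import numpy as np,pickle
def ray(c,u,v,z):
    R,t,K=c['R'],np.array(c['t']),c['intrinsics']
    C=-R.T@t; d=R.T@np.linalg.solve(K,[u,v,1]); return C+d*(z-C[2])/d[2]
def proj(c,X):
    p=c['R']@np.array(X)+c['t'];p=c['intrinsics']@p;return p[:2]/p[2]
E
python3 - <<'E'
from h import *
T=pickle.load(open('pics/top0.pkl','rb'));S=pickle.load(open('pics/scene0.pkl','rb'))
f=lambda x,y:(250+(x+.5)/7-.5,210+(y+.5)/7-.5)
g=lambda x,y:(290+(x+.5)/6-.5,240+(y+.5)/6-.5)
print('disc top',ray(T,*f(296,271),.064),'scene',ray(S,*g(276,203),.064))
for w in [(167,271),(425,271),(296,142),(296,400)]: print(ray(T,*f(*w),.064)[:2])
P=[ray(T,*f(*w),.094)[:2] for w in [(237,165),(205,200),(345,347),(377,300)]]
print('bar',np.mean(P,0),P)
d=(P[2]-P[1]),(P[3]-P[0]);print([np.degrees(np.arctan2(x[1],x[0])) for x in d])
for c,F,a,b in((T,f,(340,115),(248,430)),(S,g,(145,285),(405,185))):
    p,q=ray(c,*F(*a),.05),ray(c,*F(*b),.05);print('lug',p,q,(p+q)/2,np.degrees(np.arctan2(*(p-q)[1::-1])))
p,q=ray(S,*g(273,63),.094),ray(S,*g(280,180),.094);print('sbar',p,q,(p+q)/2,np.degrees(np.arctan2(*(p-q)[1::-1])))
E
```

```text
disc top [0.53796028 0.02644312 0.064     ] scene [0.54169602 0.029996   0.064     ]
[0.54327508 0.0590489 ]
[ 0.5326446  -0.00616799]
[0.57147922 0.02119013]
[0.50489579 0.03162489]
bar [0.53667478 0.02708541] [array([0.56093758, 0.03688283]), array([0.55337307, 0.04611667]), array([0.5109852 , 0.01752008]), array([0.52140328, 0.00782207])]
[np.float64(-145.99479118667756), np.float64(-143.68124739062745)]
lug [0.58010485 0.00858542 0.05      ] [0.50152592 0.04507485 0.05      ] [0.54081538 0.02683013 0.05      ] -24.90858293604082
lug [0.57736178 0.01155178 0.05      ] [0.50091165 0.04638529 0.05      ] [0.53913672 0.02896853 0.05      ] -24.495764863348924
sbar [0.52263304 0.01511179 0.094     ] [0.56122414 0.04461906 0.094     ] [0.54192859 0.02986542 0.094     ] -142.59799431485044
```

Both cameras agree to within 3 mm: the axis is at about (0.5395, 0.028). The bar lies at about 36° and the lugs at about -24.7°, so the cap is open by about 61° (1.06 rad). I'm moving over the jar now.

>>> step_arm(
  targets=[
    [-42,0,-30,0,0,0],
    [-42,0,-30,0,0,0],
    [-42,0,-30,0,0,0],
    [-42,0,-30,0,0,0],
    [-42,0,-30,0,0,0],
    [-42,0,-30,0,0,0],
    [-42,0,-30,0,0,0],
    [-42,0,-30,0,0,0],
    [-42,0,-30,0,0,0],
    [-42,0,-30,0,0,0],
    [-42,0,-30,0,0,0],
    [-42,0,-30,0,0,0],
  ],
  gripper=1,
  squeeze=10,
)

```text
time_s: 1.6
ee_pos: [0.5387, 0.0244, 0.2052]
eef_rot: [-1.571, -0.0, -2.739]
force: [0.6, -0.1, -0.2]
grip_width: 0.0942
```

>>> step_arm(
  targets=[
    [0,0,0,0,-6.5,0],
    [0,0,0,0,-6.5,0],
    [0,0,0,0,0,0],
  ],
)

```text
time_s: 1.98
ee_pos: [0.538, 0.0228, 0.2051]
eef_rot: [-1.571, -0.001, -2.512]
force: [-0.3, 0.6, 0.1]
grip_width: 0.094
```

```bash
cat >> h.py <<'E'
def need(x,y,z,jaw):
    from station import get_obs
    from scipy.spatial.transform import Rotation as Ro
    o=get_obs();R=Ro.from_euler('xyz',o['eef_rot']).as_matrix()
    print('t',o['time_s'],'q',o['qpos'].round(3),'ee',o['ee_pos'].round(4),'F',o['force'].round(1),'M',o['moment'].round(2),'w',o['grip_width'])
    cj=np.degrees(np.arctan2(R[1,2],R[0,2]))
    print('tilt y',R[:,1].round(4),'jaw',cj,'ry',cj-jaw,'shift mm',(R.T@(np.array([x,y,z])-o['ee_pos'])*1e3).round(1))
E
python3 -c "
from h import *
need(.5395,.028,.069,-54)"
```

```text
t 1.975 q [-0.026  0.275  1.554 -0.     1.314  0.916] ee [0.538  0.0228 0.2051] F [-0.3  0.6  0.1] M [-0.04 -0.08  0.03] w 0.09403226863100674
tilt y [-6.e-04 -0.e+00 -1.e+00] jaw -53.95291418971185 ry 0.047085810288152175 shift mm [ -4.3 136.1  -3.2]
```

>>> step_arm(
  targets=[
    [-4,20,-3,0,0,0],
    [0,30,0,0,0,0],
    [0,30,0,0,0,0],
    [0,10,0,0,0,0],
    [0,0,0,0,0,0],
  ],
)

```text
time_s: 2.6
ee_pos: [0.5396, 0.0275, 0.1156]
eef_rot: [-1.571, -0.0, -2.513]
force: [-0.1, -0.3, 0.2]
grip_width: 0.0936
```

```bash
python3 - <<'E'
from h import *
from station import camera
import cv2
need(.5395,.028,.069,-54)
o=[]
for n,(v,u) in(("scene",(180,270)),("top",(190,230))):
    c=camera(n);o.append(cv2.resize(c['pixels'][v:v+140,u:u+130,::-1],None,fx=3,fy=4 if 0 else 3,interpolation=cv2.INTER_CUBIC))
cv2.imwrite('pics/above.png',np.hstack(o))
E
```

```text
t 2.6 q [-0.017  0.37   1.648  0.     1.124  0.926] ee [0.5396 0.0275 0.1156] F [-0.1 -0.3  0.2] M [ 0.01 -0.04  0.01] w 0.09358745209379572
tilt y [-5.e-04  0.e+00 -1.e+00] jaw -54.0009618346808 ry -0.0009618346808011324 shift mm [-0.3 46.6 -0.5]
```

View pics/above.png

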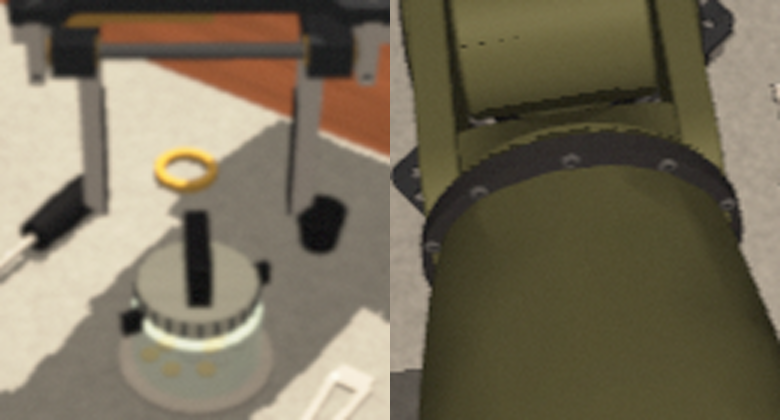

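The scene view shows the fingers straddling the bar, in line with its sides and roughly centred. The jar and bar haven't moved. I'll descend to grip height, then close gently.

>>> step_arm(
  targets=[
    [0,20,0,0,0,0],
    [0,16,0,0,0,0],
    [0,9,0,0,0,0],
    [0,0,0,0,0,0],
  ],
)

```text
time_s: 3.2
ee_pos: [0.5395, 0.0276, 0.0702]
eef_rot: [-1.571, -0.001, -2.512]
force: [0.3, 0.2, -0.4]
grip_width: 0.094
```

>>> step_arm(
  targets=[
    [0,0,0,0,0,0],
    [0,0,0,0,0,0],
    [0,0,0,0,0,0],
    [0,0,0,0,0,0],
    [0,0,0,0,0,0],
    [0,0,0,0,0,0],
    [0,0,0,0,0,0],
    [0,0,0,0,0,0],
  ],
  gripper=-1,
  squeeze=15,
)

```text
time_s: 4.2
ee_pos: [0.5396, 0.0275, 0.0704]
eef_rot: [-1.571, -0.0, -2.512]
force: [-0.1, 0.1, -0.1]
grip_width: 0.0173
```

```bash
python3 - <<'E'
from h import *
need(.5395,.028,.069,-54)
E
```

```text
t 4.2 q [-0.017  0.43   1.683  0.     1.029  0.924] ee [0.5396 0.0275 0.0704] F [-0.1  0.1 -0.1] M [-0.09 -0.03 -0.02] w 0.017333381913160292
tilt y [-0.  0. -1.] jaw -53.924377337550396 ry 0.0756226624496037 shift mm [-0.2  1.4 -0.4]
```

>>> step_arm(
  targets=[
    [0,0,0,0,0,0],
    [0,0,0,0,0,0],
    [0,0,0,0,0,0],
  ],
)

```text
time_s: 4.58
ee_pos: [0.5395, 0.0277, 0.0705]
eef_rot: [-1.571, -0.0, -2.512]
force: [-2.6, 3.2, 2.3]
grip_width: 0.014
```

```bash
python3 - <<'E'
from h import *
need(.5395,.028,.069,-54)
E
```

```text
t 4.575 q [-0.017  0.43   1.683  0.     1.029  0.924] ee [0.5395 0.0277 0.0705] F [-2.6  3.2  2.3] M [0.53 0.47 0.02] w 0.01399945347159001
tilt y [-3.e-04  2.e-04 -1.e+00] jaw -53.91641174599397 ry 0.08358825400603109 shift mm [-0.2  1.5 -0.2]
```

The bar is gripped: the opening is 14.0 mm and the side force only about 4 N. Next I turn it clockwise in stages.

>>> step_arm(
  targets=[
    [0,0,0,0,5,0],
    [0,0,0,0,5,0],
    [0,0,0,0,5,0],
    [0,0,0,0,5,0],
    [0,0,0,0,0,0],
  ],
  squeeze=20,
)

```text
time_s: 5.2
ee_pos: [0.5395, 0.0278, 0.0704]
eef_rot: [-1.571, -0.0, -2.86]
force: [-1.8, 2.9, 2.2]
grip_width: 0.0139
```

```bash
python3 - <<'E'
from h import *
need(.5395,.028,.069,-114.7)
E
```

```text
t 5.2 q [-0.016  0.43   1.683  0.     1.029  1.273] ee [0.5395 0.0278 0.0704] F [-1.8  2.9  2.2] M [0.9  0.56 0.03] w 0.01386697846729058
tilt y [-3.e-04  4.e-04 -1.e+00] jaw -73.89125562704383 ry 40.80874437295617 shift mm [-0.1  1.4 -0.1]
```

>>> step_arm(
  targets=[
    [0,0,0,0,5,0],
    [0,0,0,0,5,0],
    [0,0,0,0,5,0],
    [0,0,0,0,5,0],
    [0,0,0,0,5,0],
    [0,0,0,0,5,0],
    [0,0,0,0,3,0],
    [0,0,0,0,0,0],
  ],
)

```text
time_s: 6.2
ee_pos: [0.5395, 0.028, 0.0704]
eef_rot: [-1.571, -0.0, 2.848]
force: [-1.2, 6.1, 0.7]
grip_width: 0.014
```

```bash
python3 - <<'E'
from h import *
need(.5395,.028,.069,-114.7)
E
```

```text
t 6.2 q [-1.600e-02  4.300e-01  1.683e+00  1.000e-03  1.029e+00  1.848e+00] ee [0.5395 0.028  0.0704] F [-1.2  6.1  0.7] M [1.17 0.39 0.07] w 0.013979543375655957
tilt y [-3.e-04  7.e-04 -1.e+00] jaw -106.83034041957336 ry 7.869659580426642 shift mm [-0.   1.4 -0. ]
```

M_z is about 0.07 N·m, which matches the cap's friction. I'll creep towards the stop and watch for it to rise.

>>> step_arm(
  targets=[
    [0,0,0,0,2,0],
    [0,0,0,0,2,0],
    [0,0,0,0,2,0],
    [0,0,0,0,0,0],
  ],
)

```text
time_s: 6.7
ee_pos: [0.5395, 0.028, 0.0704]
eef_rot: [-1.571, -0.0, 2.743]
force: [-2.1, 6.2, 2.2]
grip_width: 0.014
```

```bash
python3 - <<'E'
from h import *
need(.5395,.028,.069,-114.7)
E
```

```text
t 6.7 q [-1.600e-02  4.300e-01  1.683e+00  1.000e-03  1.029e+00  1.952e+00] ee [0.5395 0.028  0.0704] F [-2.1  6.2  2.2] M [1.25 0.49 0.04] w 0.014031606812588098
tilt y [-2.e-04  7.e-04 -1.e+00] jaw -112.81527291373622 ry 1.88472708626378 shift mm [0.  1.4 0. ]
```

>>> step_arm(
  targets=[
    [0,0,0,0,1,0],
    [0,0,0,0,1,0],
    [0,0,0,0,0,0],
  ],
)

```text
time_s: 7.08
ee_pos: [0.5395, 0.028, 0.0704]
eef_rot: [-1.571, -0.001, 2.709]
force: [-2.2, 6.1, 1.9]
grip_width: 0.014
```

```bash
python3 - <<'E'
from h import *
need(.5395,.028,.069,-114.7)
E
```

```text
t 7.075 q [-1.600e-02  4.300e-01  1.683e+00  1.000e-03  1.029e+00  1.987e+00] ee [0.5395 0.028  0.0704] F [-2.2  6.1  1.9] M [1.22 0.48 0.09] w 0.013985955796667922
tilt y [-2.e-04  7.e-04 -1.e+00] jaw -114.79653610963597 ry -0.09653610963596293 shift mm [-0.   1.4  0. ]
```

>>> step_arm(
  targets=[
    [0,0,0,0,1,0],
    [0,0,0,0,1,0],
    [0,0,0,0,0,0],
  ],
)

```text
time_s: 7.45
ee_pos: [0.5395, 0.028, 0.0704]
eef_rot: [-1.571, -0.0, 2.674]
force: [-2.7, 6.2, 1.6]
grip_width: 0.0143
```

```bash
python3 - <<'E'
from h import *
need(.5395,.028,.069,-114.7)
E
```

```text
t 7.45 q [-1.600e-02  4.300e-01  1.683e+00  1.000e-03  1.029e+00  2.022e+00] ee [0.5395 0.028  0.0704] F [-2.7  6.2  1.6] M [1.26 0.5  0.26] w 0.014254575848100108
tilt y [-2.e-04  6.e-04 -1.e+00] jaw -116.77625816234172 ry -2.0762581623417162 shift mm [-0.   1.4  0. ]
```

M_z has risen to 0.26 N·m and the jaws are being forced slightly apart, so it's at the stop. One more degree with a firmer grip will seat and confirm it.

>>> step_arm(
  targets=[
    [0,0,0,0,1,0],
    [0,0,0,0,1,0],
    [0,0,0,0,0,0],
    [0,0,0,0,0,0],
  ],
  squeeze=30,
)

```text
time_s: 7.95
ee_pos: [0.5395, 0.028, 0.0705]
eef_rot: [-1.571, -0.0, 2.64]
force: [-1.4, 4.7, 1.5]
grip_width: 0.0142
```

```bash
python3 - <<'E'
from h import *
need(.5395,.028,.069,-114.7)
E
```

```text
t 7.95 q [-0.016  0.43   1.683  0.     1.029  2.056] ee [0.5395 0.028  0.0705] F [-1.4  4.7  1.5] M [1.19 0.52 0.61] w 0.014155317510607971
tilt y [-2.e-04  4.e-04 -1.e+00] jaw -118.73400862704767 ry -4.034008627047669 shift mm [ 0.   1.5 -0. ]
```

M_z is 0.61 N·m with no further turning, so this is the hard stop. I'm releasing without backing off, then lifting straight up.

>>> step_arm(
  targets=[
    [0,0,0,0,0,0],
    [0,0,0,0,0,0],
    [0,0,0,0,0,0],
    [0,0,0,0,0,0],
    [0,0,0,0,0,0],
    [0,0,0,0,0,0],
    [0,0,0,0,0,0],
    [0,0,0,0,0,0],
    [0,0,0,0,0,0],
    [0,0,0,0,0,0],
  ],
  gripper=1,
)

```text
time_s: 9.2
ee_pos: [0.5396, 0.0275, 0.0704]
eef_rot: [-1.571, -0.0, 2.637]
force: [-0.4, 0.9, -0.4]
grip_width: 0.0938
```

>>> step_arm(
  targets=[
    [0,-20,0,0,0,0],
    [0,-40,0,0,0,0],
    [0,-40,0,0,0,0],
    [0,-40,0,0,0,0],
    [0,0,0,0,0,0],
  ],
)

```text
time_s: 9.82
ee_pos: [0.5407, 0.0276, 0.2134]
eef_rot: [-1.573, 0.005, 2.637]
force: [0.0, -0.2, 0.3]
grip_width: 0.0937
```

```bash
python3 - <<'E'
from h import *
need(.22,-.5,.21,-114.7)
E
```

```text
t 9.825 q [-0.017  0.271  1.539  0.     1.326  2.059] ee [0.5407 0.0276 0.2134] F [ 0.  -0.2  0.3] M [0.07 0.06 0.04] w 0.09368587319704112
tilt y [ 5.2e-03 -1.0e-04 -1.0e+00] jaw -118.91665862608498 ry -4.216658626084978 shift mm [ 25.6   1.7 616.9]
```

>>> step_arm(
  targets=[
    [2,0,50,0,0,0],
    [2,0,50,0,0,0],
    [2,0,50,0,0,0],
    [2,0,50,0,0,0],
    [2,0,50,0,0,0],
    [2,0,50,0,0,0],
    [2,0,50,0,0,0],
    [2,0,50,0,0,0],
    [2,0,50,0,0,0],
    [2,0,50,0,0,0],
    [2,0,50,0,0,0],
    [0,0,0,0,0,0],
  ],
)

```text
time_s: 11.32
ee_pos: [0.2525, -0.4447, 0.2089]
eef_rot: [-1.572, -0.002, 2.633]
force: [1.7, -0.2, -0.7]
grip_width: 0.0943
```

```bash
python3 - <<'E'
from station import camera
import cv2,numpy as np
t=camera('top')['pixels'][:,:,::-1];s=camera('scene')['pixels'][:,:,::-1]
cv2.imwrite('pics/topend.png',t)
cv2.imwrite('pics/endc.png',np.hstack([cv2.resize(t[205:295,245:345],None,fx=4,fy=4,interpolation=cv2.INTER_CUBIC),cv2.resize(s[240:330,285:385],None,fx=4,fy=4,interpolation=cv2.INTER_CUBIC)]))
E
```

```text
(no output)
```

View pics/topend.png

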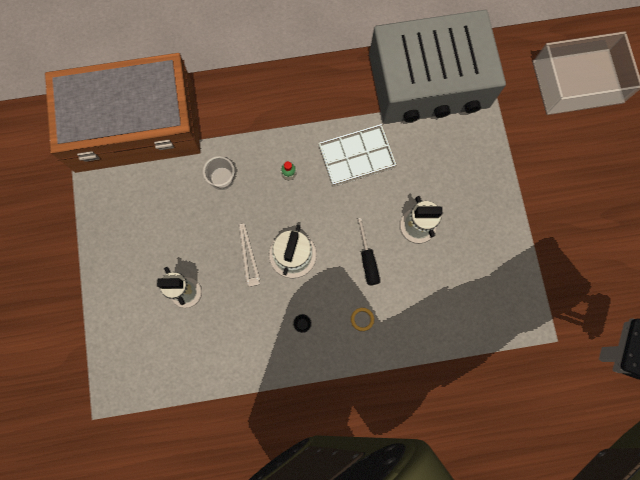

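View pics/endc.png

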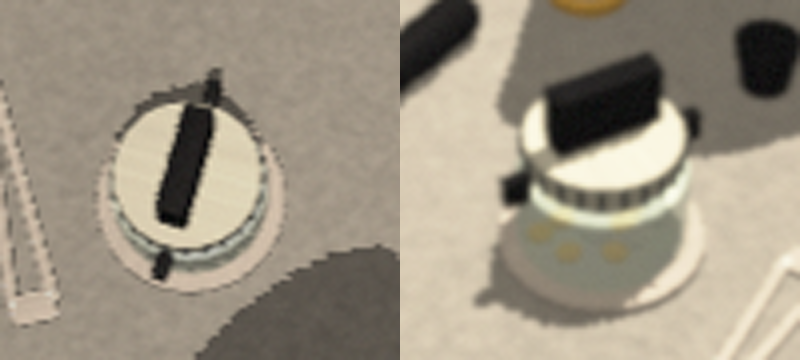

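```bash
python3 - <<'E'
from h import *
import cv2
T=pickle.load(open('pics/top0.pkl','rb'))
f=lambda x,y:(245+(x+.5)/4-.5,205+(y+.5)/4-.5)
def a(p,q,z):
    p,q=ray(T,*f(*p),z),ray(T,*f(*q),z);return np.degrees(np.arctan2(*(p-q)[1::-1]))
print(a((187,107),(158,218),.094),a((213,112),(186,224),.094),a((213,88),(162,264),.05))
# exact bar/lug overlay at -24.7 & -22
img=cv2.imread('pics/topend.png');b=cv2.resize(img[205:295,245:345],None,fx=6,fy=6,interpolation=cv2.INTER_CUBIC)
m=b.copy()
for ang,col in((-24.7,(0,0,255)),):
    c,s=np.cos(np.radians(ang)),np.sin(np.radians(ang));P=[]
    for x,y in((25,7),(25,-7),(-25,-7),(-25,7)):
        P.append((proj(T,[.5385+(c*x-s*y)/1e3,.0275+(s*x+c*y)/1e3,.094])-[245,205]+.5)*6-.5)
    cv2.polylines(m,[np.int32(np.round(P))],True,col,1)
cv2.imwrite('pics/ov.png',m)
E
```

```text
-23.199921579377985 -22.268283786844002 -24.788495624146613
```

View pics/ov.png

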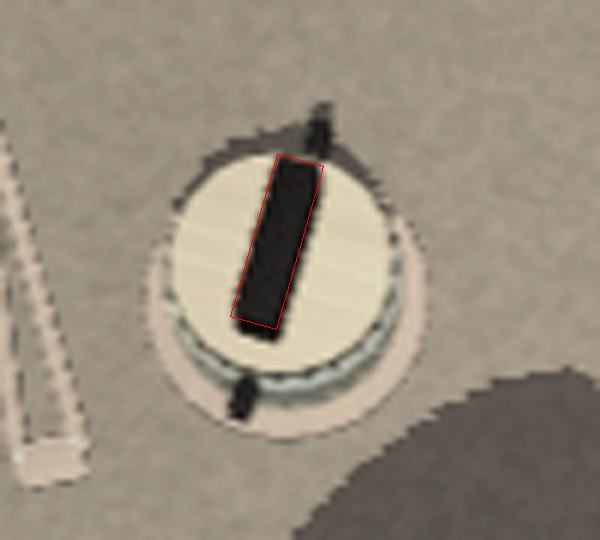

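The bar measures about -23° and the lugs about -24.8°, and that gap is close to reading error. I'll check it again with thresholded moments.

```bash
python3 - <<'E'
from h import *
import cv2
T=pickle.load(open('pics/top0.pkl','rb'));S=pickle.load(open('pics/scene0.pkl','rb'))
g=cv2.cvtColor(cv2.imread('pics/topend.png'),cv2.COLOR_BGR2GRAY)
x0,y0=250,210;c=g[210:290,250:340]
n,l,st,ce=cv2.connectedComponentsWithStats((c<60).astype(np.uint8))
for i in range(1,n):
    if st[i,4]<6: continue
    w=np.where(l==i,np.clip(130.-c,0,None),0) 
    ys,xs=np.nonzero(l==i);z=.094 if st[i,4]>60 else .05
    P=np.array([ray(T,x+x0,y+y0,z)[:2] for x,y in zip(xs,ys)]);m=P.mean(0)
    e,v=np.linalg.eigh(np.cov((P-m).T));v=v[:,1];v*=np.sign(v[0])
    print(st[i],m,np.degrees(np.arctan2(v[1],v[0])),2*np.sqrt(3*e))
    if st[i,4]>60:
        # model: silhouette of bar box z .064-.094, same PCA, at several angles
        for a in(-20,-22,-24,-26):
            A=np.radians(a);co,s=np.cos(A),np.sin(A);im=np.zeros((800,900),np.uint8)
            Q=[((proj(T,[.539+(co*x-s*y)/1e3,.0275+(s*x+co*y)/1e3,h])-[250,210])*10) for x in(25,-25) for y in(7,-7) for h in(.064,.094)]
            cv2.fillConvexPoly(im,cv2.convexHull(np.int32(Q)),1);yy,xx=np.nonzero(im)
            P=np.array([ray(T,x/10+x0,y/10+y0,.094)[:2] for x,y in zip(xx[::7],yy[::7])])
            e,v=np.linalg.eigh(np.cov(P.T));v=v[:,1];print('  model',a,np.degrees(np.arctan(v[1]/v[0])),2*np.sqrt(3*e))
E
```

```text
[46 15  5  7 24] [0.57673435 0.00985013] -12.378950551574578 [0.00728764 0.01159927]
[ 34  21  14  31 237] [0.53612894 0.02762598] -23.79448945907812 [0.01403026 0.05171741]
  model -20 -19.206836956600927 [0.01584013 0.05454249]
  model -22 -21.567186417524095 [0.01602745 0.05448865]
  model -24 -23.349626927609027 [0.01615466 0.05433233]
  model -26 -25.110787603524543 [0.01634649 0.05411351]
[33 58  5  7 22] [0.50166546 0.0448871 ] -23.33242082920069 [0.00613087 0.01194264]
```

Corrected for the bar's visible side, its angle is about -24.4° against -25.0° for the lugs, so they line up within measuring error. The other two jars look unchanged. Handing in.

```bash
python3 -c "
from station import job,get_obs
print(job.hand_in());print(get_obs()['time_s'])"
```

```text
the job is handed in; nothing more can be done
None
the job is handed in; nothing more can be done
```

The low, wide jar's cap is screwed shut against its hard stop, and the job is handed in. I gripped its bar, turned it about 61° clockwise to the stop, then let go and moved the arm clear, at 11.4 s on the robot's clock.

- **Stop reached:** the turning moment was about 0.04 to 0.09 N·m while the cap moved, then rose to 0.61 N·m at the stop. Side forces I read stayed under about 7 N.
- **Alignment:** my first reading by eye put the bar 1.5 to 2.5° short of the lugs. A finer measurement gave about -24.4° for the bar and -25.0° for the lugs, within measuring error.
- **Other jars:** the middle-sized and tall jars were never touched. In the last top picture their caps look as they did at the start, still open; I checked them by eye and did not measure their angles.

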